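Square two truck hangers against the bench fence

TASK

Push the two bare aluminium hangers along the bench with the fingertips until each lies square, its whole flat back flush against the front of the steel fence, so the pair can be compared side by side. Only slide them: do not pick up, lift or tip either one, and leave the wheel chock, the bowl of speed rings, the bearing press and the wheel where they stand.

Things in the scene. Friction and masses are not known exactly. Their poses are not given: they have to be found in the camera images.
- fence: steel bar bolted to the bench as a stop, 520 mm long (its y), 30 mm deep, 24 mm high, with three bolt heads 5 mm higher; never moves. It stands beyond the hangers across the robot's view, turned up to 0.2 rad. Origin: middle of the lower edge of the long front face (towards the robot), at bench level; +x into the bar, away from the robot; y along the face
- hanger_a: left (+y) bare truck hanger, aluminium, loose, 0.2-0.4 kg, flat on the bench. Origin: middle of its flat back's lower edge. +x out of the back (to the fence), y along the axle, z up. Cross bar 125 mm (y), 28 mm high, x = 0 (back) to -30 mm (front face, flat shoulders 18 to 62 mm either side of the middle). 8 mm axle stubs, 14 mm up, at x = -15 mm, reach 95 mm either side
- hanger_b: right (-y) hanger, the same shape, mass, origin and axes as hanger_a. Both start with the back 50 to 110 mm short of the fence, turned up to 0.45 rad from square with it, noses towards the robot. A low disc (bushing seat, 30 mm wide) rises 3 mm on top of each cross bar
- hanger_a_nose (a point): tip of the left hanger's nose, 11 mm above the bench, at x = -70 mm in the hanger's axes. The nose sticks out of the middle of the front face (x = -30 mm): 36 mm wide to x = -43 mm, then 26 mm, ending round, 18 mm wide; 22 to 26 mm high
- hanger_b_nose (a point): tip of the right hanger's nose, 11 mm above the bench, at x = -70 mm in the hanger's axes. The nose sticks out of the middle of the front face (x = -30 mm): 36 mm wide to x = -43 mm, then 26 mm, ending round, 18 mm wide; 22 to 26 mm high
- chock: grey silicone wheel chock, a wedge 90 mm long, 60 mm wide and 45 mm high at its thick end, near the left hanger; loose, to be left alone. Origin: centre of its underside
- bowl: white bowl of small black speed rings, 116 mm wide, 45 mm high, at the right; loose, to be left alone. Origin: centre of its underside
- press: yellow bearing press: base 130 by 90 mm, column and head to 190 mm, lever knob to 233 mm, at the left; loose, 2.4 kg, to be left alone. Origin: centre of its underside
- wheel: white skate wheel lying on its side, 54 mm wide, 33 mm high, near the right hanger; loose, to be left alone. Origin: centre of its underside
Things that resemble listed ones, but are neither listed nor needed, are in the scene too. What is shaped like the hanger_b but orange is not meant. Leave any blue look-alike of the hanger_a alone.

How it is judged:
By the outcome, as a careful person would: the job done as asked, in the order asked, and still so for the second after the job is handed in, with the robot touching nothing.
It also fails if it takes over 51 s, if anything falls off the work surface, if the arm or the gripper's body presses on something with over 40 N, if the wrist force passes 120 N, or if a joint passes its speed limit or range.

ROBOT

A 6-joint arm with a two-finger parallel gripper is mounted at the origin on the work surface. World frame = base frame: x ahead of the robot, y to its left, z up, the work surface at z = 0. Lengths are in mm, angles in degrees, forces in N, time in s.
With the tool pointing down it reaches from about 350 to 850 mm from the base axis. Payload 8.1 kg.
Tool frame: the origin (TCP) lies midway between the tips of the shut fingers; the grasp point (between the pads) lies 19 mm behind it (r.grip_depth is the distance from the TCP to the grasp point, in mm); z points along the fingers, y is the direction in which the jaws open and shut (so a half turn about z gives the same grasp; the last joint's range is limited). The gripper opens to 85 mm and grips with 20 to 120 N. Pads are 22 mm wide; open, the fingers measure 114 mm over their backs; the gripper's body (76 mm by 85 mm) begins 54 mm behind the grasp point. The pads swing forward as they close: fully open they stand 13 mm farther back than shut.
Start: joints at [63.174, 7.471, 85.268, -0, 87.261, -4.893], TCP at [224.091, 556.587, 231.292] pointing down, gripper open.
Joint ranges: [-169.43, 169.43], [-51.17, 129.36], [1.28, 143.12], [-76.62, 256.62], [0, 156.53], [-152.29, 152.29]. Speed limits (degrees/s): [136.94, 136.94, 159.86, 180, 180, 180].

INTERFACE

Orientations are given as [roll, pitch, yaw] about the fixed x, y, z axes, in that order (R = Rz(yaw) Ry(pitch) Rx(roll)).
In Python, from bench import r, imaging gives the robot as it stands.
- The arm moves only by the shell command python3 -m creep 'ROWS' [FORCE]. ROWS is text: rows parted by semicolons, each of 7 numbers parted by spaces: the shift along the tool's x, y, z in cm, then the turn, a rotation vector about the tool's x, y, z in degrees, then the finger opening in cm, from 0 to 8.54. In form: dx dy dz ax ay az gripper; .... A call has 1 to 20 rows; each row is the pose to reach, as a shift and turn from the pose measured when the call began, along the tool's axes at that moment; what a row does not reach only later rows make up. A row lasts 1/10 s, in which the tool goes at most 50 mm and 8.59 degrees, less where a joint would pass 70% of its speed; a pose out of reach is approached as far as the arm can. A call with a gripper value outside its range is refused whole. The fingers move at their own pace and stop on an object; FORCE is the grip in N (left out, the last holds). Time passes only in rows, so rows that repeat a pose let the fingers close. It gives the time, the measured TCP pose, the force and the opening at its end, in the units of the state.
- r.sense(): the state, without advancing time (a new reading comes with each control period).
- imaging.snapshot(name): name is "side" or "top"; returns the picture (384x512x3 uint8, red, green, blue); there is no depth.
- imaging.camera_info(name): a dict with "camera_matrix" (3x3 intrinsics, pixels), "R" (3x3) and "t" (3): a world point X has camera coordinates R X + t. Camera axes: x right, y down, z forward; pixel columns grow to the right and rows downward; lengths in mm; the calibration is good to about 2 mm. A picture is of the moment at which its call begins. camera_info takes no time and is no camera call.
- r.hand_in(): hands the job in, once; it reports no verdict.
The state is a dict: "time": time; "joint_pos": joint angles; "qd": joint speeds; "joint_efforts": joint torques, N m; "tool_pos": TCP position; "tcp_rot": TCP orientation; "ft_force": force on the tool from outside, world axes, zero at the start; "wrist_torque": the same for the moment, N m; "finger_gap": finger opening in mm.
Only numpy, scipy, OpenCV 4.12 (cv2) and the standard library are available. Lean on these libraries where they do the work, as an engineer would, in place of code of your own. Each camera call takes 0.05 s, during which the arm holds its last target.

## Working session

There is one attempt and no reset: what is moved stays moved. The work goes in short steps, Python scripts to look and compute and a shell command to move; the robot and the scene stay as the last step left them, time stands still between calls to the robot, and variables do not carry over. Pictures are saved under pics/ and viewed, and the job is handed in when it is done.

```bash
ls; mkdir -p pics; python3 - <<'E'
from bench import r, imaging
import cv2
for n in("top","side"):
    im=imaging.snapshot(n); cv2.imwrite(f"pics/{n}0.png",cv2.cvtColor(im,cv2.COLOR_RGB2BGR))
    i=imaging.camera_info(n); print(n,i)
print(r.sense())
E
```

```text
pics
top {'camera_matrix': array([[363.17954412,   0.        , 259.97544852],
       [  0.        , 363.17954412, 187.32874493],
       [  0.        ,   0.        ,   1.        ]]), 'R': array([[ 0.15023249, -0.98864852, -0.00207428],
       [-0.96090256, -0.14552205, -0.23556233],
       [ 0.23258649,  0.0373823 , -0.97185703]]), 't': array([-40.78011334, 432.03663039, 973.94253111])}
side {'camera_matrix': array([[481.92600364,   0.        , 256.75837637],
       [  0.        , 481.92600364, 191.71018376],
       [  0.        ,   0.        ,   1.        ]]), 'R': array([[ 0.99759113, -0.06743183, -0.01627509],
       [-0.06311588, -0.7849994 , -0.61627294],
       [ 0.02878048,  0.61581564, -0.78736446]]), 't': array([-410.11770884,   44.62362382, 1446.74824386])}
{'time': 0.1, 'joint_pos': array([ 6.31733126e+01,  7.51110854e+00,  8.53252258e+01, -1.38322736e-03,
        8.72604018e+01, -4.89221309e+00]), 'qd': array([-0.00912362, -0.11173183, -0.18754747,  0.09003244,  0.04729707,
       -0.08814428]), 'joint_efforts': array([ 9.65910222e-04, -5.70954323e+01, -5.01939547e+01, -2.09016493e-04,
        8.04132462e-03,  5.80544133e-05]), 'tool_pos': array([223.87844371, 556.12374469, 230.32495481]), 'tcp_rot': array([-1.79903499e+02, -6.87329518e-03,  1.58065587e+02]), 'ft_force': array([ 0.16847676, -0.22476368, -0.12781385]), 'wrist_torque': array([-0.00400976, -0.02813508, -0.00699063]), 'finger_gap': 85.21986007545476}
```

View pics/top0.png

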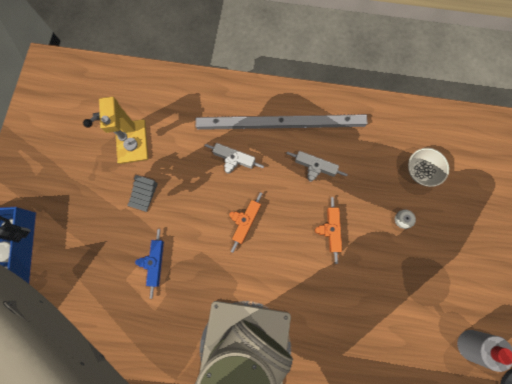

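View pics/side0.png

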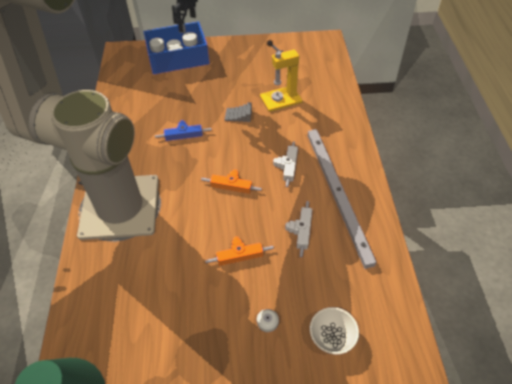

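The top view shows the bare hangers at about (237,157) and (317,165), with the fence running from (196,124) to (367,120). The orange and blue look-alikes are nearer the robot. I'll enlarge this area.

```bash
python3 - <<'E'
import cv2
a=cv2.imread("pics/top0.png")
c=a[100:200,190:290]; cv2.imwrite("pics/ca.png",cv2.resize(c,(600,600),interpolation=cv2.INTER_CUBIC))
c=a[100:200,280:380]; cv2.imwrite("pics/cb.png",cv2.resize(c,(600,600),interpolation=cv2.INTER_CUBIC))
a=cv2.imread("pics/side0.png")
c=a[120:270,260:390]; cv2.imwrite("pics/cs.png",cv2.resize(c,(520,600),interpolation=cv2.INTER_CUBIC))
E
```

```text
(no output)
```

View pics/ca.png

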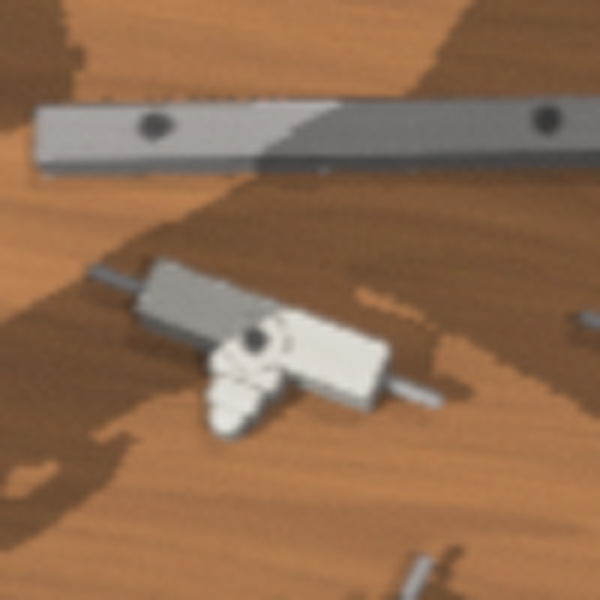

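View pics/cb.png

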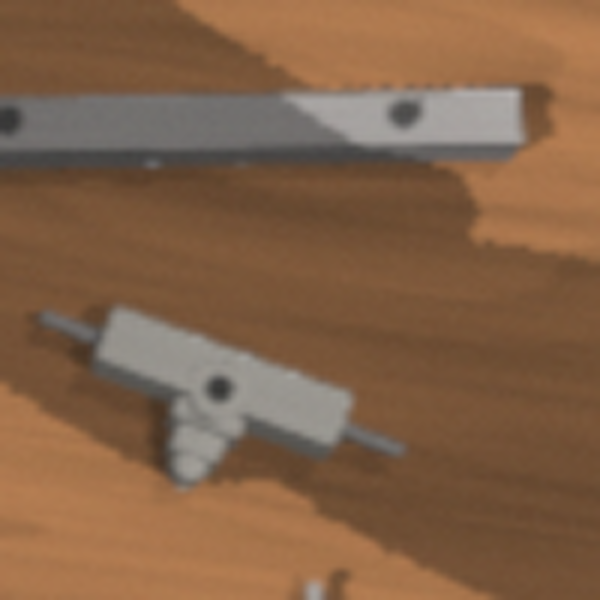

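View pics/cs.png

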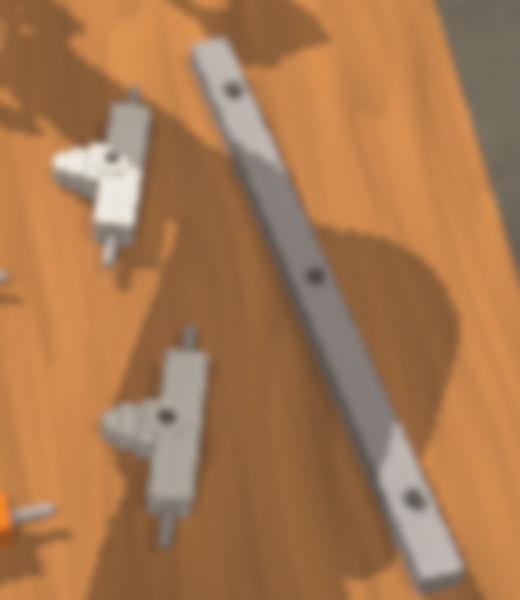

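```bash
cat > h.py <<'E'
import numpy as np
from bench import r, imaging
def w(n,u,v,z):
    i=imaging.camera_info(n);R=np.array(i["R"]);t=np.array(i["t"])
    d=R.T@np.linalg.inv(i["camera_matrix"])@np.array([u,v,1.]);c=-R.T@t
    return (c+d*(z-c[2])/d[2])[:2]
def px(n,X):
    i=imaging.camera_info(n);p=i["camera_matrix"]@(i["R"]@np.array(X,float)+i["t"]);return p[:2]/p[2]
def cr(n,pts,ox,oy,s,z):
    return np.array([w(n,(u+.5)/s-.5+ox,(v+.5)/s-.5+oy,z) for u,v in pts])
def rep(name,P):  # P: left(+y) , right
    d=P[0]-P[1]; print(name,P.round(1).tolist(),"mid",P.mean(0).round(1),"len",np.linalg.norm(d).round(1),"yawdeg",np.degrees(np.arctan2(-d[0],d[1])).round(2))
E
python3 - <<'E'
from h import *
def T(n,l,z,o): rep(n,cr("top",l,*o,6,z))
def S(n,l,z): rep("S"+n,cr("side",l,260,120,4,z))
A=(190,100);B=(280,100)
F=np.vstack([cr("top",[(38,160)],*A,6,24),cr("top",[(522,143)],*B,6,24)]);rep("fence ftop",F)
F=np.vstack([cr("top",[(40,175)],*A,6,0),cr("top",[(512,158)],*B,6,0)]);rep("fence flow",F)
S("fence ftop",[(193,47),(420,588)],24); S("fence back",[(226,38),(462,573)],24)
T("A stub",[(90,268),(440,402)],14,A);T("A back",[(160,258),(388,345)],28,A);T("A front",[(137,297),(375,395)],28,A)
S("A stub",[(134,90),(108,264)],14);S("A back",[(151,106),(132,228)],28);S("A front",[(117,101),(95,226)],28)
T("A nose",[(222,430)]*2,22,A)
T("B stub",[(42,318),(403,450)],14,B);T("B back",[(120,305),(352,395)],28,B);T("B front",[(97,357),(328,445)],28,B)
S("B stub",[(190,326),(164,547)],14);S("B back",[(208,352),(187,505)],28);S("B front",[(170,348),(148,500)],28)
T("B nose",[(184,483)]*2,22,B)
for n,p in(("orange1 stub",(262,194)),("orange1b",(234,249)),("or2",(334,197)),("or2b",(337,261)),("chock",(143,193)),("wheel",(404,219)),("bowl",(428,168)),("press",(131,140)),("chock",(155,180)),):
    print(n,w("top",*p,14).round())
E
```

```text
fence ftop [[598.9, 245.8], [685.2, -263.8]] mid [642.  -9.] len 516.9 yawdeg 9.61
fence flow [[600.4, 249.3], [687.6, -265.3]] mid [644.  -8.] len 521.9 yawdeg 9.62
Sfence ftop [[597.7, 244.4], [680.6, -270.4]] mid [639.1 -13. ] len 521.4 yawdeg 9.15
Sfence back [[626.3, 252.6], [710.8, -261.3]] mid [668.6  -4.4] len 520.8 yawdeg 9.34
A stub [[549.5, 211.3], [506.3, 26.8]] mid [527.9 119.1] len 189.5 yawdeg -13.18
A back [[555.1, 174.8], [527.1, 55.9]] mid [541.1 115.4] len 122.2 yawdeg -13.2
A front [[533.2, 182.4], [500.8, 58.2]] mid [517.  120.3] len 128.4 yawdeg -14.61
SA stub [[545.0, 209.2], [504.5, 28.9]] mid [524.7 119. ] len 184.7 yawdeg -12.67
SA back [[554.5, 177.0], [524.8, 51.3]] mid [539.6 114.2] len 129.1 yawdeg -13.27
SA front [[527.8, 184.8], [496.9, 55.6]] mid [512.4 120.2] len 132.8 yawdeg -13.48
A nose [[473.7, 130.0], [473.7, 130.0]] mid [473.7 130. ] len 0.0 yawdeg -0.0
B stub [[560.2, -36.9], [518.9, -221.7]] mid [ 539.6 -129.3] len 189.4 yawdeg -12.59
B back [[567.7, -73.7], [538.6, -191.6]] mid [ 553.2 -132.7] len 121.4 yawdeg -13.87
B front [[539.3, -65.9], [511.6, -182.6]] mid [ 525.5 -124.3] len 119.9 yawdeg -13.36
SB stub [[558.9, -34.7], [516.4, -220.4]] mid [ 537.6 -127.5] len 190.5 yawdeg -12.87
SB back [[566.4, -69.5], [534.4, -196.9]] mid [ 550.4 -133.2] len 131.4 yawdeg -14.13
SB front [[539.5, -63.7], [508.3, -190.9]] mid [ 523.9 -127.3] len 130.9 yawdeg -13.78
B nose [[483.9, -116.3], [483.9, -116.3]] mid [ 483.9 -116.3] len 0.0 yawdeg -0.0
orange1 stub [423.  17.]
orange1b [255.  71.]
or2 [ 446. -191.]
or2b [ 265. -218.]
chock [374. 361.]
wheel [ 412. -396.]
bowl [ 575. -458.]
press [530. 434.]
chock [418. 335.]
```

```bash
cat >> h.py <<'E'
from scipy.spatial.transform import Rotation as Ro
def plan(x,y,z,yaw):
    s=r.sense();R0=Ro.from_euler('xyz',s["tcp_rot"],degrees=True)
    d=R0.inv().apply(np.array([x,y,z])-s["tool_pos"])/10
    a=(R0.inv()*Ro.from_euler('xyz',[180,0,yaw],degrees=True)).as_rotvec(degrees=True)
    print("to",(x,y,z,yaw),"shift cm",d.round(2),"rot",a.round(2))
E
python3 - <<'E'
from h import *
plan(482,129,110,166.8)
E
```

```text
to (482, 129, 110, 166.8) shift cm [-39.9  -29.96  12.08] rot [-0.1  -0.01 -8.73]
```

```bash
python3 -m creep '-4 -3 0 0 0 -1 7; -8 -6 0 0 0 -2 7; -12 -9 0 0 0 -3 7; -16 -12 0 0 0 -4 7; -20 -15 0 0 0 -5 7; -24 -18 0 0 0 -6 7; -28 -21 0 0 0 -7 7; -32 -24 2 0 0 -8 7; -36 -27 4 0 0 -8.7 7; -39 -29.3 7 0 0 -8.7 7; -39.9 -30 10 0 0 -8.7 7; -39.9 -30 12.1 0 0 -8.7 7; -39.9 -30 12.1 0 0 -8.7 7; -39.9 -30 12.1 0 0 -8.7 7'; python3 - <<'E'
from h import *
import cv2
im=imaging.snapshot("top"); cv2.imwrite("pics/t1.png",cv2.cvtColor(im,cv2.COLOR_RGB2BGR))
plan(482,129,6,166.8)
E
```

```text
time: 1.5
tool_pos: [481.5, 128.7, 109.8]
tcp_rot: [-179.9, -0.1, 166.8]
ft_force: [0.4, -0.6, 1.1]
finger_gap: 70.1
to (482, 129, 6, 166.8) shift cm [ 0.03 -0.   10.49] rot [-0.06  0.03 -0.  ]
```

```bash
python3 -m creep '0 0 3 0 0 0 7; 0 0 6 0 0 0 7; 0 0 9 0 0 0 7; 0 0 10.4 0 0 0 7; 0 0 10.4 0 0 0 7'; python3 - <<'E'
from h import *
import cv2
for n in ("side","top"):
    im=imaging.snapshot(n); cv2.imwrite(f"pics/{n}2.png",cv2.resize(cv2.cvtColor(im,cv2.COLOR_RGB2BGR)[100:270,180:400],None,fx=3.5,fy=3.5,interpolation=2))
E
```

```text
time: 2.05
tool_pos: [481.3, 129.3, 6.2]
tcp_rot: [-179.9, -0.1, 166.8]
ft_force: [-0.6, -0.3, -0.5]
finger_gap: 69.9
```

View pics/side2.png

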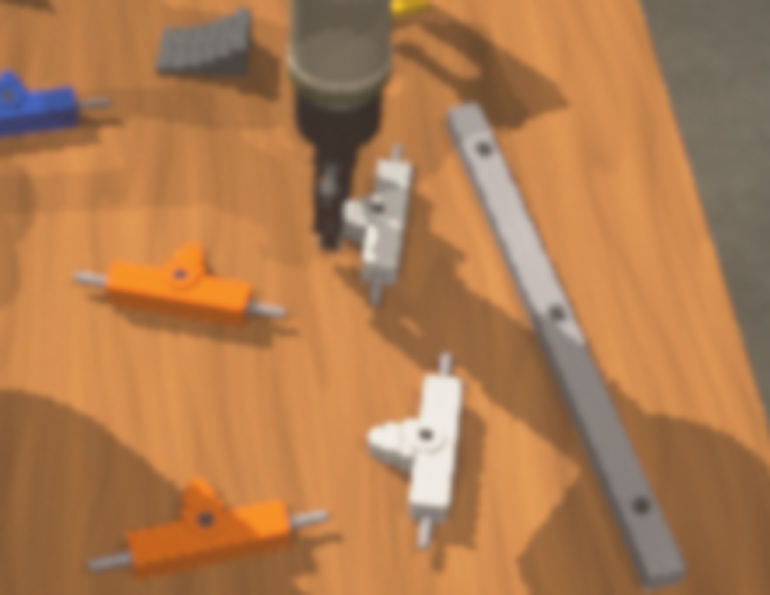

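The side view shows the fingers straddling A's nose, with its tip at about (345,210) and a clear gap to the bar. I'll plan the push.

```bash
python3 - <<'E'
from h import *
plan(503,124.3,6,166.8)
for k in (.25,.5,.75,1): plan(503+69.7*k,124.3-3.8*k,6,166.8+22.65*k)
E
```

```text
to (503, 124.3, 6, 166.8) shift cm [-2.02 -0.05  0.26] rot [-0.02  0.14  0.03]
to (520.425, 123.35, 6, 172.4625) shift cm [-3.73  0.25  0.27] rot [-0.03  0.14 -5.63]
to (537.85, 122.39999999999999, 6, 178.125) shift cm [-5.45  0.55  0.27] rot [ -0.04   0.13 -11.3 ]
to (555.275, 121.45, 6, 183.78750000000002) shift cm [-7.17  0.86  0.28] rot [ -0.04   0.13 -16.96]
to (572.7, 120.5, 6, 189.45000000000002) shift cm [-8.89  1.16  0.28] rot [ -0.05   0.13 -22.62]
```

```bash
python3 -m creep '-0.5 0 0.1 0 0 0 7; -1 0 0.1 0 0 0 7; -1.5 0 0.1 0 0 0 7; -2 0 0.1 0 0 0 7; -2.45 0.1 0.1 0 0 -1.4 7; -2.9 0.2 0.1 0 0 -2.8 7; -3.3 0.2 0.1 0 0 -4.2 7; -3.75 0.25 0.1 0 0 -5.6 7; -4.2 0.3 0.1 0 0 -7 7; -4.6 0.4 0.1 0 0 -8.5 7; -5 0.5 0.1 0 0 -9.9 7; -5.45 0.55 0.1 0 0 -11.3 7; -5.45 0.55 0.1 0 0 -11.3 7'; python3 - <<'E'
from h import *
import cv2
for n in ("side","top"):
    im=imaging.snapshot(n); cv2.imwrite(f"pics/{n}3.png",cv2.resize(cv2.cvtColor(im,cv2.COLOR_RGB2BGR)[100:270,180:400],None,fx=3.5,fy=3.5,interpolation=2))
print([r.sense()["tool_pos"] for _ in range(4)])
for k in (.25,.5,.75,1): plan(537.9+34.8*k,122.4-1.9*k,6,178.1+11.35*k)
E
```

```text
time: 3.45
tool_pos: [538.7, 122.3, 7.9]
tcp_rot: [-180.0, 0.2, 178.2]
ft_force: [1.2, -0.7, 0.6]
finger_gap: 70.0
[array([538.38387211, 122.39438765,   7.98573549]), array([538.38387211, 122.39438765,   7.98573549]), array([538.38387211, 122.39438765,   7.98573549]), array([538.38387211, 122.39438765,   7.98573549])]
to (546.6, 121.92500000000001, 6, 180.9375) shift cm [-0.82 -0.02  0.2 ] rot [-0.05  0.18 -2.82]
to (555.3, 121.45, 6, 183.775) shift cm [-1.69 -0.04  0.2 ] rot [-0.05  0.18 -5.66]
to (564.0, 120.97500000000001, 6, 186.61249999999998) shift cm [-2.56 -0.06  0.21] rot [-0.06  0.18 -8.5 ]
to (572.6999999999999, 120.5, 6, 189.45) shift cm [-3.44 -0.08  0.21] rot [ -0.06   0.18 -11.33]
```

View pics/side3.png

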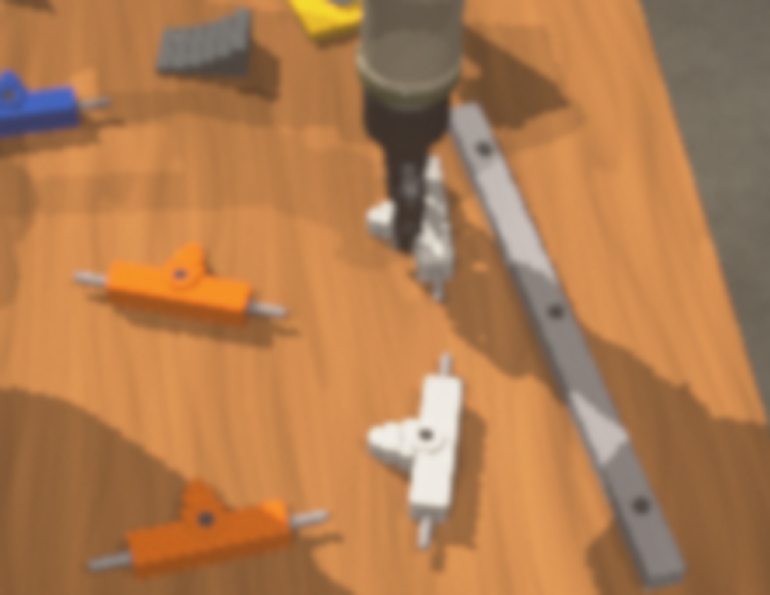

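View pics/top3.png

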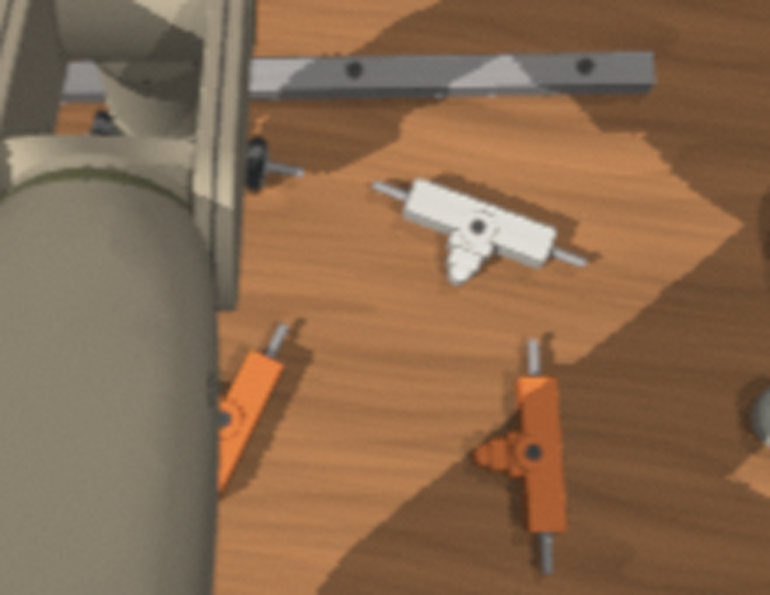

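The side view shows hanger A turned along with the fingers, its bar against them near (435,230). I'll continue.

```bash
python3 -m creep '-0.4 0 0.1 0 0 -1.4 7; -0.85 0 0.2 0 0 -2.8 7; -1.3 -0.05 0.2 0 0 -4.2 7; -1.7 -0.05 0.2 0 0 -5.7 7; -2.1 -0.05 0.2 0 0 -7.1 7; -2.55 -0.05 0.2 0 0 -8.5 7; -3 -0.1 0.2 0 0 -9.9 7; -3.4 -0.1 0.2 0 0 -11.3 7; -3.4 -0.1 0.2 0 0 -11.3 7'; python3 - <<'E'
from h import *
import cv2
for n in ("side",):
    im=imaging.snapshot(n); cv2.imwrite(f"pics/{n}4.png",cv2.resize(cv2.cvtColor(im,cv2.COLOR_RGB2BGR)[110:210,240:370],None,fx=6,fy=6,interpolation=2))
for k in (3,5,7,9): plan(572.7+.986*k,120.5+.164*k,6,189.45)
E
```

```text
time: 4.45
tool_pos: [573.2, 120.2, 6.3]
tcp_rot: [-179.9, 0.2, -170.5]
ft_force: [0.0, 0.4, 0.1]
finger_gap: 70.3
to (575.658, 120.992, 6, 189.45) shift cm [-0.27  0.03  0.03] rot [-0.08  0.23 -0.03]
to (577.63, 121.32, 6, 189.45) shift cm [-0.47  0.03  0.03] rot [-0.08  0.23 -0.03]
to (579.6020000000001, 121.648, 6, 189.45) shift cm [-0.67  0.03  0.03] rot [-0.08  0.23 -0.03]
to (581.5740000000001, 121.976, 6, 189.45) shift cm [-0.87  0.03  0.03] rot [-0.08  0.23 -0.03]
```

View pics/side4.png

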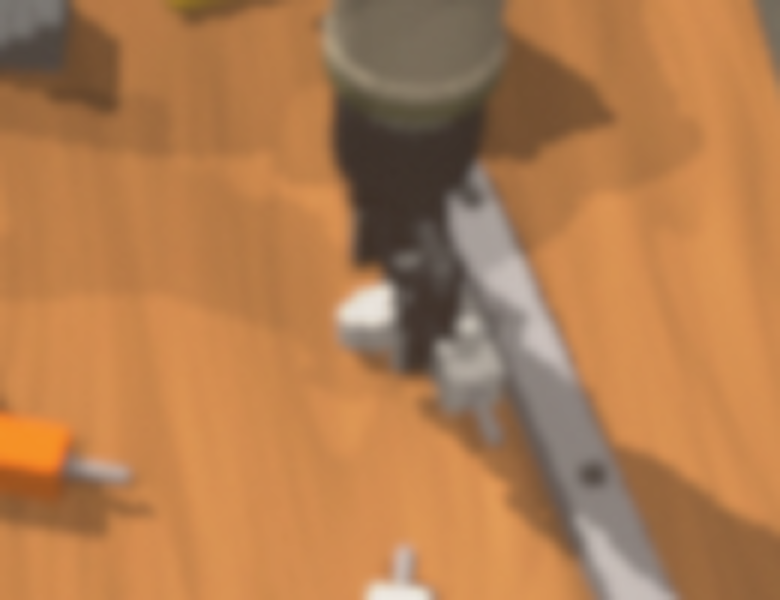

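The picture shows A's bar about 5 mm short of the fence and nearly parallel to it (right end near (500,380)). I'll seat it in small steps and watch the force.

```bash
python3 -m creep '-0.15 0 0 0 0 0 7; -0.3 0.02 0 0 0 0 7; -0.45 0.03 0 0 0 0 7; -0.5 0.03 0 0 0 0 7'; python3 -m creep '-0.1 0 0 0 0 0 7; -0.2 0 0 0 0 0 7; -0.2 0 0 0 0 0 7'
```

```text
time: 4.9
tool_pos: [577.9, 121.4, 6.3]
tcp_rot: [-179.9, 0.2, -170.6]
ft_force: [-2.1, -0.9, 0.8]
finger_gap: 70.0
time: 5.2
tool_pos: [578.4, 121.5, 6.2]
tcp_rot: [-179.9, 0.0, -170.6]
ft_force: [-10.2, -1.9, 8.3]
finger_gap: 70.2
```

```bash
python3 -m creep '-0.1 0 0 0 0 0 7; -0.2 0 0 0 0 0 7; -0.2 0 0 0 0 0 7'; python3 - <<'E'
from h import *
import cv2
s=r.sense();print(s["ft_force"],s["wrist_torque"],s["tool_pos"],s["tcp_rot"])
for n in ("side",):
    im=imaging.snapshot(n); cv2.imwrite(f"pics/{n}5.png",cv2.resize(cv2.cvtColor(im,cv2.COLOR_RGB2BGR)[110:210,240:370],None,fx=6,fy=6,interpolation=2))
E
```

```text
time: 5.5
tool_pos: [578.4, 121.5, 6.2]
tcp_rot: [-179.9, -0.2, -170.5]
ft_force: [-13.2, -4.0, 12.4]
finger_gap: 70.2
[-13.16491613  -3.96868659  12.41115544] [-0.24544051  2.09052207  0.22713325] [578.38488935 121.52479487   6.16168694] [-179.90679621   -0.24138357 -170.53711098]
```

View pics/side5.png

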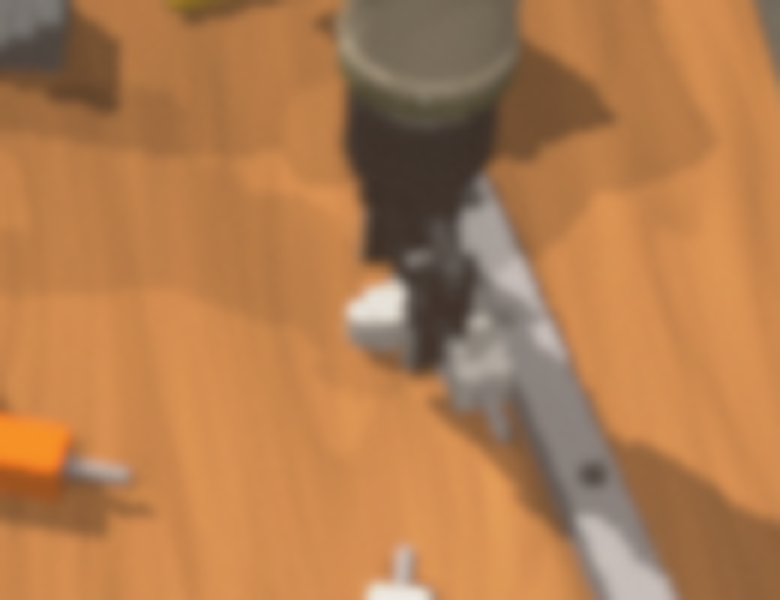

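Fingers share the load: the resultant is about 17 mm off centre, which is inside the finger span, so the back is seated. I'll back off and lift.

```bash
python3 -m creep '0.2 0 0 0 0 0 7; 0.5 0 0 0 0 0 7; 1 0 0 0 0 0 7; 1.8 0 0 0 0 0 7; 1.8 0 -3 0 0 0 7; 1.8 0 -7 0 0 0 7; 1.8 0 -11 0 0 0 7; 1.8 0 -11 0 0 0 7'; python3 - <<'E'
from h import *
plan(495,-119,115,166.7)
plan(495,-119,6,166.7)
E
```

```text
time: 6.35
tool_pos: [565.2, 119.4, 123.6]
tcp_rot: [-179.9, 0.4, -170.5]
ft_force: [0.3, 0.7, 0.6]
finger_gap: 70.4
to (495, -119, 115, 166.7) shift cm [ 10.85 -22.36   0.82] rot [-0.03  0.44 22.76]
to (495, -119, 6, 166.7) shift cm [ 10.93 -22.34  11.72] rot [-0.03  0.44 22.76]
```

```bash
python3 -m creep '1.5 -3 0 0 0 3 7; 3 -6 0 0 0 6 7; 4.5 -9 0 0 0 9 7; 6 -12 0 0 0 12 7; 7.5 -15 0 0 0 15 7; 9 -18 0 0 0 18 7; 10 -21 0 0 0 21 7; 10.9 -22.4 0 0 0 22.8 7; 10.9 -22.4 0.8 0 0 22.8 7; 10.9 -22.4 0.8 0 0 22.8 7'; python3 - <<'E'
from h import *
import cv2
for n in ("side","top"):
    im=imaging.snapshot(n); cv2.imwrite(f"pics/{n}6.png",cv2.resize(cv2.cvtColor(im,cv2.COLOR_RGB2BGR)[100:250,180:380],None,fx=4,fy=4,interpolation=2))
plan(495,-119,6,166.7)
E
```

```text
time: 7.35
tool_pos: [493.4, -119.1, 113.6]
tcp_rot: [179.9, 0.3, 166.6]
ft_force: [-0.9, 0.1, -0.6]
finger_gap: 70.2
to (495, -119, 6, 166.7) shift cm [-0.02 -0.04 10.85] rot [0.08 0.37 0.03]
```

View pics/side6.png

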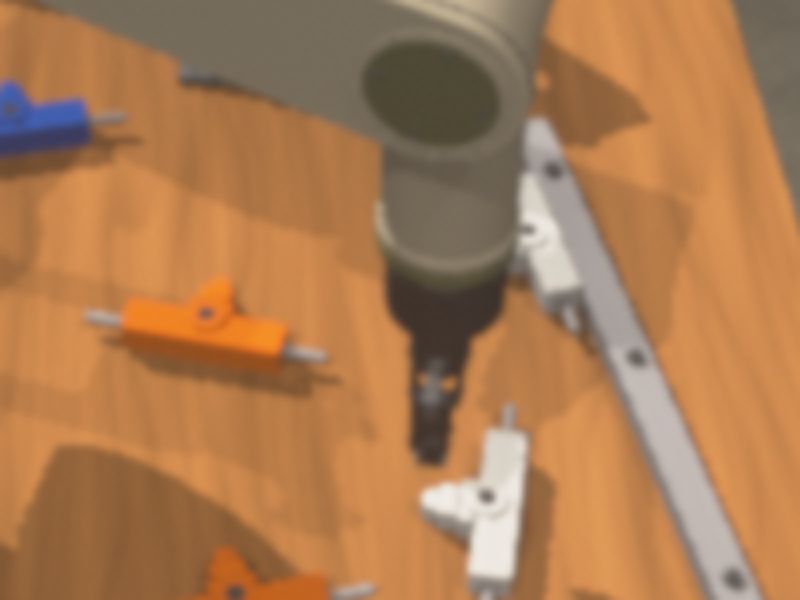

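View pics/top6.png

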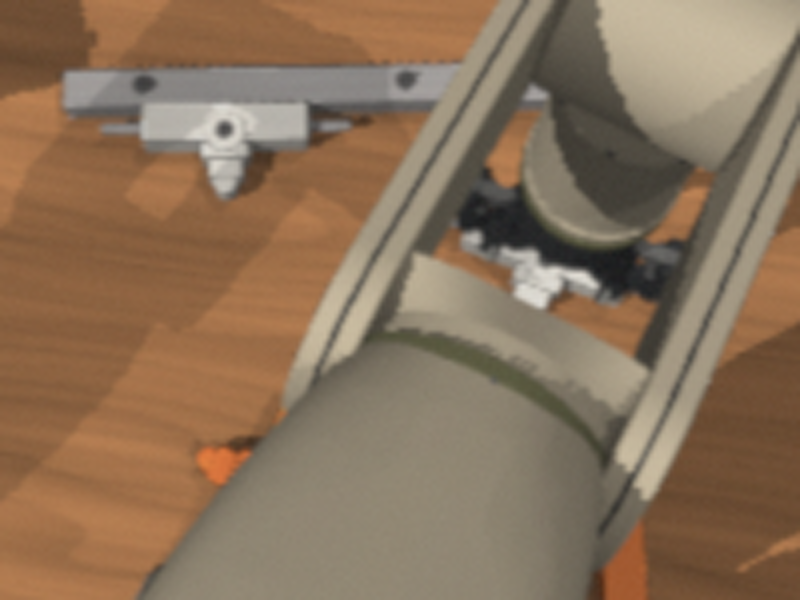

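In the top view A lies flush, its bar at (225,125) against the fence. The fingers are over B, so I'll descend.

```bash
python3 -m creep '0 0 3 0 0 0 7; 0 0 6 0 0 0 7; 0 0 9 0 0 0 7; 0 0 10.7 0 0 0 7; 0 0 10.7 0 0 0 7'; python3 - <<'E'
from h import *
import cv2
for n in ("side",):
    im=imaging.snapshot(n); cv2.imwrite(f"pics/{n}7.png",cv2.resize(cv2.cvtColor(im,cv2.COLOR_RGB2BGR)[150:270,230:390],None,fx=5,fy=5,interpolation=2))
n=np.array([np.cos(np.radians(9.45)),np.sin(np.radians(9.45))]);t=np.array([-n[1],n[0]])
f=np.array([641,-10])-108*t-40.5*n   # expected seat from A result below
print(f, "A seat dist", (np.array([578.4,121.5])-[641,-10])@n)
s=np.array([495,-119]); 
c=np.array([514,-123.5])
e=f-6*n
plan(*c,6,166.7)
for k in (.25,.5,.75,1): plan(*(c+(e-c)*k),6,166.7+22.75*k)
E
```

```text
time: 7.95
tool_pos: [492.5, -116.6, 4.5]
tcp_rot: [179.9, 0.0, 166.8]
ft_force: [0.5, 0.4, -0.2]
finger_gap: 70.1
[ 618.78179451 -123.18392706] A seat dist -40.15990117544317
to (np.float64(514.0), np.float64(-123.5), 6, 166.7) shift cm [-2.1  -0.16  0.04] rot [0.11 0.2  0.13]
to (np.float64(538.7158047426825), np.float64(-123.6672620351284), 6, 172.3875) shift cm [-4.51  0.39  0.05] rot [ 0.1   0.2  -5.56]
to (np.float64(563.431609485365), np.float64(-123.8345240702568), 6, 178.075) shift cm [-6.92  0.94  0.06] rot [  0.09   0.2  -11.24]
to (np.float64(588.1474142280476), np.float64(-124.00178610538522), 6, 183.7625) shift cm [-9.33  1.48  0.07] rot [  0.08   0.21 -16.93]
to (np.float64(612.8632189707301), np.float64(-124.16904814051362), 6, 189.45) shift cm [-11.74   2.03   0.08] rot [  0.07   0.21 -22.62]
```

View pics/side7.png

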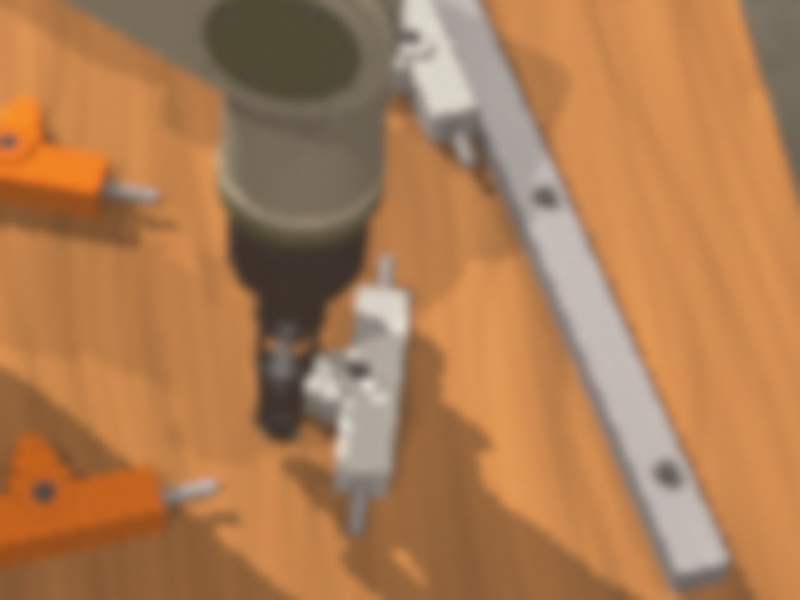

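The fingers straddle B's nose at (320,390). I'll push now.

```bash
python3 -m creep '-0.5 0 0 0 0 0 7; -1 -0.1 0 0 0 0 7; -1.5 -0.1 0 0 0 0 7; -2.1 -0.15 0 0 0 0 7; -2.6 -0.05 0 0 0 -1.1 7; -3.1 0.05 0 0 0 -2.2 7; -3.6 0.15 0 0 0 -3.3 7; -4.1 0.3 0 0 0 -4.5 7; -4.5 0.4 0 0 0 -5.6 7; -5 0.5 0 0 0 -6.7 7; -5.5 0.6 0 0 0 -7.8 7; -6 0.7 0 0 0 -9 7; -6.5 0.85 0 0 0 -10.2 7; -6.9 0.95 0 0 0 -11.2 7; -6.9 0.95 0 0 0 -11.2 7'; python3 - <<'E'
from h import *
import cv2
for n in ("side",):
    im=imaging.snapshot(n); cv2.imwrite(f"pics/{n}8.png",cv2.resize(cv2.cvtColor(im,cv2.COLOR_RGB2BGR)[150:270,230:390],None,fx=5,fy=5,interpolation=2))
c=np.array([563.4,-123.8]);e=np.array([612.9,-124.2])
for k in (.25,.5,.75,1): plan(*(c+(e-c)*k),6,178.1+11.35*k)
E
```

```text
time: 9.5
tool_pos: [564.1, -123.7, 6.8]
tcp_rot: [179.9, 0.3, 178.1]
ft_force: [1.2, 0.2, 1.0]
finger_gap: 69.9
to (np.float64(575.775), np.float64(-123.9), 6, 180.9375) shift cm [-1.2   0.02  0.08] rot [ 0.06  0.26 -2.89]
to (np.float64(588.15), np.float64(-124.0), 6, 183.775) shift cm [-2.43  0.05  0.09] rot [ 0.05  0.26 -5.73]
to (np.float64(600.525), np.float64(-124.1), 6, 186.61249999999998) shift cm [-3.67  0.09  0.09] rot [ 0.04  0.26 -8.57]
to (np.float64(612.9), np.float64(-124.2), 6, 189.45) shift cm [-4.91  0.12  0.1 ] rot [  0.04   0.26 -11.41]
```

View pics/side8.png

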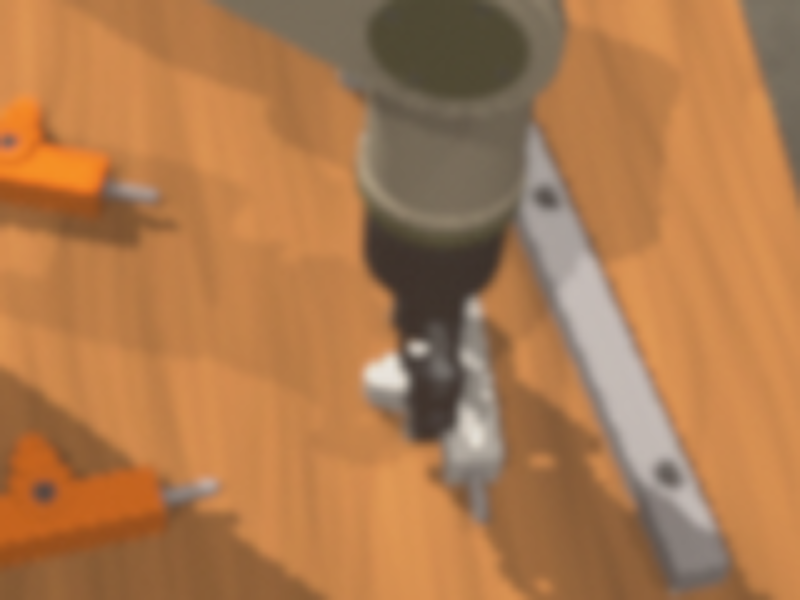

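B is following the fingers (bar at (475,400)). Next stretch.

```bash
python3 -m creep '-0.5 0 0.05 0 0 -1.2 7; -1 0 0.1 0 0 -2.4 7; -1.5 0 0.1 0 0 -3.6 7; -2 0.05 0.1 0 0 -4.8 7; -2.5 0.05 0.1 0 0 -5.9 7; -3 0.1 0.1 0 0 -7 7; -3.5 0.1 0.1 0 0 -8.2 7; -4 0.1 0.1 0 0 -9.3 7; -4.5 0.1 0.1 0 0 -10.5 7; -4.9 0.1 0.1 0 0 -11.4 7; -4.9 0.1 0.1 0 0 -11.4 7'; python3 - <<'E'
from h import *
import cv2
for n in ("side",):
    im=imaging.snapshot(n); cv2.imwrite(f"pics/{n}9.png",cv2.resize(cv2.cvtColor(im,cv2.COLOR_RGB2BGR)[150:270,230:390],None,fx=5,fy=5,interpolation=2))
plan(618.8,-123.2,6,189.45)
E
```

```text
time: 10.65
tool_pos: [613.6, -124.3, 6.0]
tcp_rot: [-180.0, 0.3, -170.5]
ft_force: [-0.6, -0.1, 0.3]
finger_gap: 70.1
to (618.8, -123.2, 6, 189.45) shift cm [-0.55  0.02  0.01] rot [-0.    0.31  0.  ]
```

View pics/side9.png

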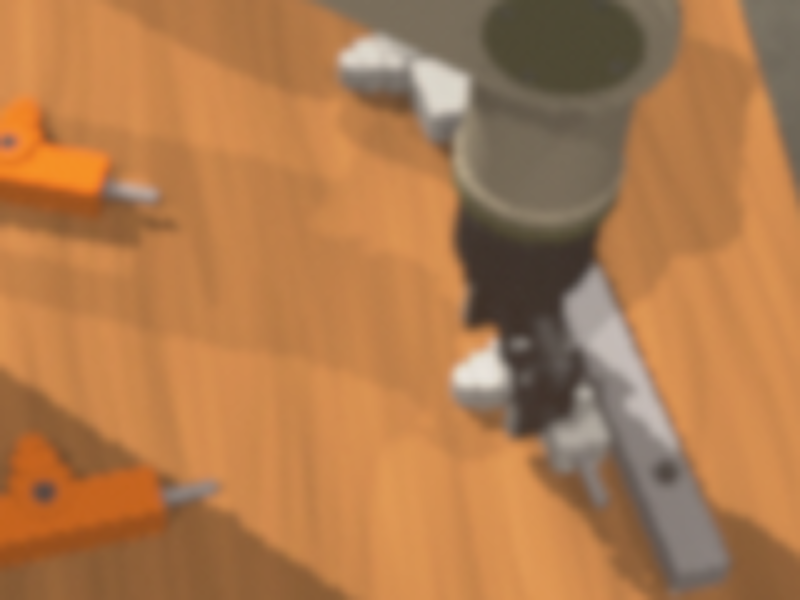

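B is a few mm short of the fence. I'll seat it gently.

```bash
python3 -m creep '-0.15 0 0 0 0 0 7; -0.3 0 0 0 0 0 7; -0.45 0 0 0 0 0 7; -0.55 0 0 0 0 0 7; -0.55 0 0 0 0 0 7'; python3 -m creep '-0.1 0 0 0 0 0 7; -0.2 0 0 0 0 0 7; -0.2 0 0 0 0 0 7'
```

```text
time: 11.2
tool_pos: [619.0, -123.4, 6.0]
tcp_rot: [-180.0, 0.3, -170.5]
ft_force: [0.4, -0.5, -0.8]
finger_gap: 70.4
time: 11.5
tool_pos: [619.8, -123.2, 6.0]
tcp_rot: [180.0, 0.2, -170.5]
ft_force: [-7.8, -1.6, 5.6]
finger_gap: 70.0
```

```bash
python3 -m creep '-0.1 0 0 0 0 0 7; -0.25 0 0 0 0 0 7; -0.25 0 0 0 0 0 7'; python3 - <<'E'
from h import *
s=r.sense();print(s["ft_force"],s["wrist_torque"],s["tool_pos"],s["tcp_rot"])
E
```

```text
time: 11.8
tool_pos: [619.8, -123.3, 5.9]
tcp_rot: [179.9, -0.1, -170.5]
ft_force: [-15.5, -1.8, 11.5]
finger_gap: 70.1
[-15.49450965  -1.82278091  11.49448825] [-0.03580158  2.41452557  0.30242455] [ 619.82389711 -123.28169047    5.89859833] [ 1.79943530e+02 -1.44951011e-01 -1.70511010e+02]
```

Seated the same way: 15 N, with the resultant about 19 mm off centre. I'll withdraw and check.

```bash
python3 -m creep '0.2 0 0 0 0 0 7; 0.5 0 0 0 0 0 7; 1 0 0 0 0 0 7; 1.8 0 0 0 0 0 7; 1.8 0 -3 0 0 0 7; 1.8 0 -7 0 0 0 7; 1.8 0 -11 0 0 0 7; 1.8 0 -15 0 0 0 7; 5 3 -19 0 0 0 7; 9 6 -20 0 0 0 7; 13 9 -20 0 0 0 7; 16 12 -20 0 0 0 7; 18 16 -20 0 0 0 7; 19 20 -20 0 0 0 7; 20 24 -20 0 0 0 7; 20 28 -20 0 0 0 7; 20 32 -20 0 0 0 7; 20 36 -20 0 0 0 7; 20 40 -20 0 0 0 7; 20 40 -20 0 0 0 7'; python3 - <<'E'
from h import *
import cv2
for n in ("side","top"):
    im=cv2.cvtColor(imaging.snapshot(n),cv2.COLOR_RGB2BGR);cv2.imwrite(f"pics/{n}10full.png",im)
    c=im[105:165,185:375] if n=="top" else im[120:270,270:400]
    f=4.2 if n=="top" else 4
    cv2.imwrite(f"pics/{n}10.png",cv2.resize(c,None,fx=f,fy=f,interpolation=2))
E
```

```text
time: 13.8
tool_pos: [355.6, 241.8, 206.7]
tcp_rot: [179.8, -0.1, -170.2]
ft_force: [1.6, -1.1, -0.7]
finger_gap: 69.9
```

View pics/top10full.png

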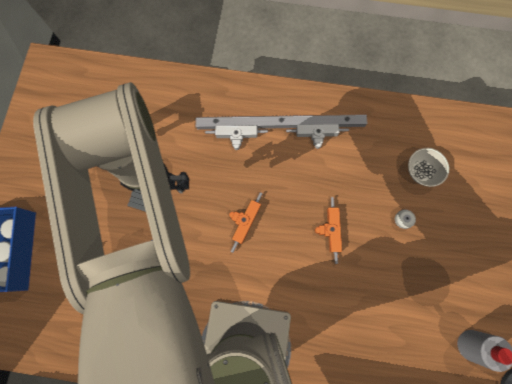

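View pics/side10.png

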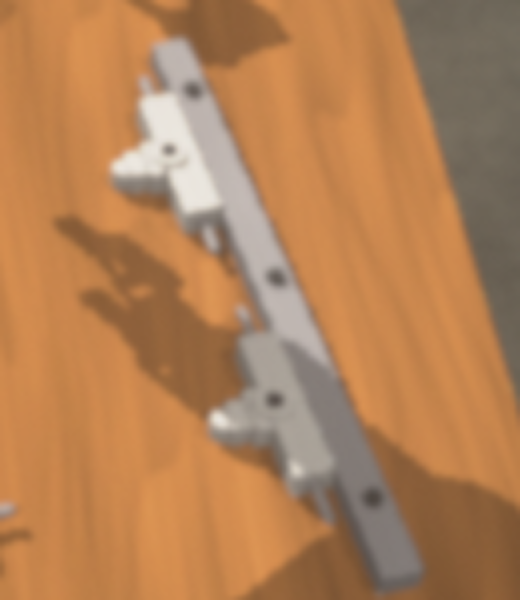

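View pics/top10.png

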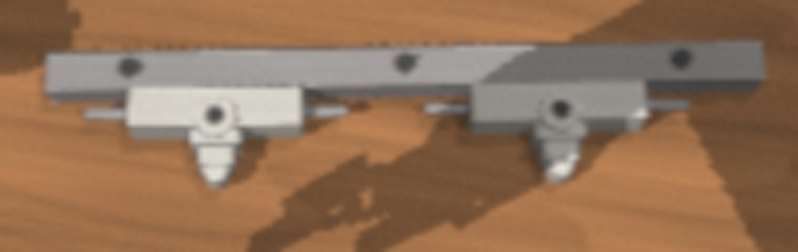

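Both look flush. I'll enlarge for a closer check of any gap.

```bash
python3 - <<'E'
import cv2,numpy as np
a=cv2.imread("pics/side10full.png");t=cv2.imread("pics/top10full.png")
f=lambda c:cv2.resize(c,(390,280),interpolation=cv2.INTER_CUBIC)
o=np.vstack([np.hstack([f(a[136:186,296:336+26]),f(a[196:246,322:322+66])]),np.hstack([f(t[112:148,206:270]),f(t[112:148,288:352])])])
cv2.imwrite("pics/z.png",o)
E
```

```text
(no output)
```

View pics/z.png

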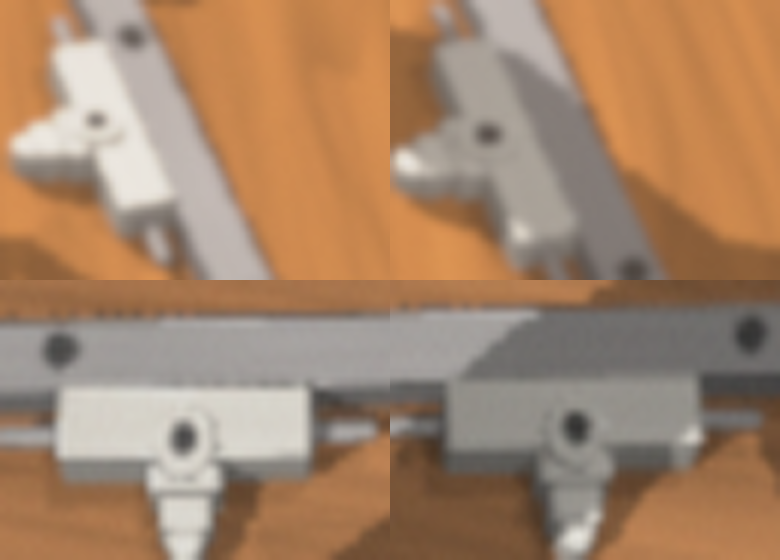

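```bash
python3 - <<'E'
from h import *
# predicted pixels of hanger stub/front edges if flush, top cam, in z.png top rows
n=np.array([np.cos(np.radians(9.5)),np.sin(np.radians(9.5))]);t=np.array([-n[1],n[0]])
def T(n_,l,z,ox,oy): 
    P=np.array([w("top",(u+.5)/(390/64)-.5+ox,(v+.5)/(280/36)-.5+oy,z) for u,v in l]); rep(n_,P)
import cv2
o=cv2.imread("pics/top10full.png")
g=cv2.cvtColor(o,cv2.COLOR_BGR2GRAY).astype(float)
# subpixel: front top edge of bars = strongest dark step in each column, rows around the front edge
def edge(cols,rows,z,sign,name):
    pts=[]
    for c in cols:
        d=sign*np.diff(cv2.GaussianBlur(g,(0,0),.7)[rows[0]:rows[1],c]);k=int(np.argmax(d))
        if 0<k<len(d)-1:
            den=d[k-1]-2*d[k]+d[k+1]; k=k+(.5*(d[k-1]-d[k+1])/den if den else 0)
        pts.append(w("top",c,rows[0]+k+.5,z))
    P=np.array(pts);p=np.polyfit(P[:,1],P[:,0],1);res=P[:,0]-np.polyval(p,P[:,1]);
    ok=abs(res)<2; p=np.polyfit(P[ok,1],P[ok,0],1)
    print(name,"yaw",np.degrees(np.arctan(-p[0])).round(2),"n",ok.sum(),"std",res[ok].std().round(2))
edge(list(range(219,229))+list(range(243,255)),(130,139),28,-1,"A front")
edge(list(range(301,312))+list(range(326,335)),(128,137),28,-1,"B front")
edge(list(range(200,364)),(112,121),24,1,"fence rear")
E
```

```text
A front yaw 8.57 n 22 std 0.38
B front yaw 10.4 n 20 std 0.35
fence rear yaw 9.55 n 132 std 0.95
```

The force evidence says flush, but the edge fits from the top view scatter by about 1°. I'll check against predicted edges from a flush-model overlay.

```bash
cat > fit.py <<'E'
from h import *
import cv2
from scipy.ndimage import map_coordinates
from scipy.optimize import least_squares
def edgefit(n,g,P0,P1,z,half=5.,N=80,skip=()):
    """walk along world edge P0-P1 at height z, find strongest gradient across; return offset (mm, along normal into +x side) per sample"""
    P0=np.array(P0,float);P1=np.array(P1,float);d=(P0-P1)/np.linalg.norm(P0-P1);nn=np.array([d[1],-d[0]])
    s=np.linspace(-half,half,81);out=[]
    for k in np.linspace(0,1,N):
        if any(a<k<b for a,b in skip): continue
        q=P1+(P0-P1)*k
        uv=np.array([px(n,[*(q+nn*e),z]) for e in s])
        v=map_coordinates(g,[uv[:,1],uv[:,0]],order=3)
        gr=abs(np.gradient(v));j=np.argmax(gr)
        if 3<j<77: out.append((k*np.linalg.norm(P0-P1),s[j],gr[j]))
    o=np.array(out);ok=np.ones(len(o),bool)
    for _ in range(4):
        p=np.polyfit(o[ok,0],o[ok,1],1,w=o[ok,2]);rs=o[:,1]-np.polyval(p,o[:,0]);ok=abs(rs)<max(.6,2*rs[ok].std())
    return np.degrees(np.arctan(p[0])),np.polyval(p,np.linalg.norm(P0-P1)/2),ok.sum(),rs[ok].std()
if __name__=="__main__":
    th=9.45
    n=np.array([np.cos(np.radians(th)),np.sin(np.radians(th))]);t=np.array([-n[1],n[0]]);O=np.array([641.,-10.])
    for cam in("top","side"):
        g=cv2.cvtColor(cv2.imread(f"pics/{cam}10full.png"),cv2.COLOR_BGR2GRAY).astype(float); g=cv2.GaussianBlur(g,(0,0),.6)
        L=[("fence rear",O+30*n,250,-250,24,())]
        for nm,y in(("A",137),("B",-111)):
            c=O+y*t; sk=((.33,.67),)
            L+=[(nm+" back",c,58,-58,28,()),(nm+" front",c-30*n,58,-58,28,sk),(nm+" frontlow",c-30*n,58,-58,0,sk)]
        for nm,c,a,b,z,sk in L:
            e=edgefit(cam,g,c+a*t,c+b*t,z,skip=sk)
            print(cam,nm,"yaw off %.2f  off %.2f n %d std %.2f"%(-e[0],*e[1:]))
E
python3 fit.py
```

```text
Traceback (most recent call last):
  File "fit.py", line 30, in <module>
    e=edgefit(cam,g,c+a*t,c+b*t,z,skip=sk)
  File "fit.py", line 12, in edgefit
    uv=np.array([px(n,[*(q+nn*e),z]) for e in s])
                 ~~^^^^^^^^^^^^^^^^^
  File "h.py", line 8, in px
    i=imaging.camera_info(n);p=i["camera_matrix"]@(i["R"]@np.array(X,float)+i["t"]);return p[:2]/p[2]
ValueError: time passes only in moves, steps and waits
```

```bash
sed -i 's/^from bench import r, imaging/from bench import r, imaging\nimport functools\nci=functools.cache(imaging.camera_info)/; s/i=imaging.camera_info(n)/i=ci(n)/' h.py; python3 fit.py; python3 -c "
from bench import r;print(r.sense()['time'])"
```

```text
top fence rear yaw off 0.25  off 0.18 n 68 std 0.75
top A back yaw off -1.27  off -0.56 n 80 std 0.09
top A front yaw off -1.00  off 0.36 n 47 std 0.18
top A frontlow yaw off -7.17  off -3.56 n 22 std 0.78
top B back yaw off 0.07  off -0.59 n 73 std 0.22
top B front yaw off 0.77  off 1.48 n 52 std 0.41
top B frontlow yaw off -3.21  off 0.71 n 30 std 1.31
side fence rear yaw off 0.04  off -1.78 n 62 std 0.58
side A back yaw off -0.06  off -1.68 n 76 std 0.22
side A front yaw off -0.21  off -2.79 n 49 std 0.21
side A frontlow yaw off 6.14  off -2.92 n 6 std 0.91
side B back yaw off 0.49  off -1.13 n 67 std 0.29
side B front yaw off -0.90  off -1.10 n 48 std 0.66
side B frontlow yaw off 3.63  off -0.49 n 13 std 1.66
13.9
```

View pics/side10full.png

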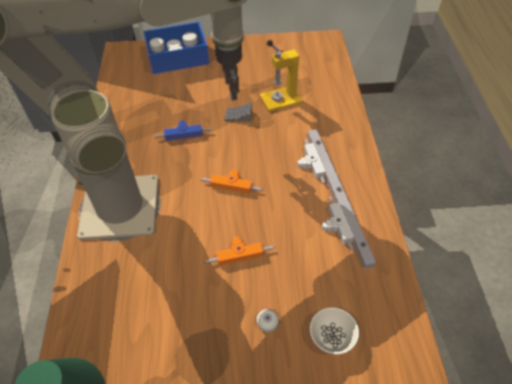

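The side view shows both hangers against the fence. The chock (238,113), press (281,97), wheel (267,320) and bowl (333,331) are where they started, and so are the look-alikes. I'll hand in.

```bash
python3 -c "
from bench import r;print(r.hand_in())"
```

```text
the job is handed in; nothing more can be done
None
```

I pushed both bare hangers against the fence and handed the job in at about 14 s. For each one, the open fingertips straddled the nose and pressed on both shoulders, turning the hanger square on the way. I then pressed it home with a 14–16 N horizontal push and withdrew.

**Forces:** at seating, the load fell between the two fingers, about 17–19 mm off centre. That fits the whole back bearing on the fence rather than one corner. The tool was turned 9.5°, and the fence measured 9.2–9.7° in the pictures.

**Pictures:** both views look flush, with no visible gap. The edge fits do not fully agree:

| View | Hanger A | Hanger B | Fence rear edge |
|---|---|---|---|
| Side | -0.1 to -0.2° | -0.9 to +0.5° | 0.0° |
| Top | -1.0 to -1.3° | +0.1 to +0.8° | +0.3° |

These are offsets from an assumed 9.45° fence angle. I put A's top-view offset down to pixel stepping, since its edges run nearly along the image rows, but I did not confirm that. I left out the fits to the bars' lower front edges because they were too noisy to use.

**Everything else:** the chock, press, bowl, wheel and the orange and blue look-alikes appear unmoved, and the arm was clear of everything at hand-in.

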